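# U-tube onto its sloping inspection rest, keeper turned across

### The job

Turn the black keeper of the sloping rest out of the way, then pick up the bent steel U-tube from the bench and lay it gently, not dropped, on the rest so that its two legs lie in the two V notches at the top and its black-sleeved bend sits on the two low ledges. Once it lies there by itself, turn the keeper back fully across both legs so that it locks them in, and let go. Leave the other things on the bench where they are.

Things in the scene. Friction and masses are not known exactly. Their poses are not given: they have to be found in the camera images.
- utube: bent steel U-tube, 12 mm round, about 110 g, flat on the bench at first: 100 mm long (x), two legs 70 mm apart (centre lines), joined by a straight bridge. Origin: underside, middle of its outline; +x along the legs to the open ends, z up. Bridge centre line at x = -50, leg ends at x = 50, legs at y = +-35, centre lines at z = 6 mm. Same either face up.
- sleeve (a point): middle of the black square sleeve round the bridge of the U-tube, the place to grip: 16 mm along the U-tube's x, 24 mm along its y, 12 mm high (level with the tube); at (-50, 0, 6) mm in the U-tube's frame. The outermost (-x) face of the sleeve is 8 mm out from this point.
- leg_left (a point): point on the centre line of the leg at +y of the U-tube, 20 mm from its end: (30, 35, 6) mm in the U-tube's frame
- leg_right (a point): the same on the leg at -y: (30, -35, 6) mm in the U-tube's frame
- rest: fixed sloping rest: base plate 130 x 110 x 8 mm, two low ledges at its -x end, crossbar with two 90-degree V notches (mouth 21 mm) at +x. Origin: centre of underside, z up. The U-tube lies in it sloping up 32 degrees, legs up the slope along (cos 32, 0, sin 32). Ledges, with lips on the low side, are 9 mm wide at y = +-26, leaving 43 mm for fingers; base plate is 44 mm below the seated sleeve.
- notch_left (a point): where the centre line of the leg at the rest's +y side lies when seated in its V notch, midway along the notch; at (32.8, 35, 94.4) mm in the rest's frame
- notch_right (a point): the same for the -y side; at (32.8, -35, 94.4) mm in the rest's frame
- ledge (a point): where the sleeve's centre lies when the U-tube is seated; at (-35, 0, 52) mm in the rest's frame, 80 mm down the slope from the notches. The lips of the ledges begin 7 mm down the slope from here and reach up to the height of the bridge centre line; friction may hold the tube a few mm above them
- keeper (a joint): angle (rad) of the keeper, a black bar 90 x 12 x 8 mm turning about an axis square to the slope, midway between the notches. 0 (stop) = fully across, 3 mm above both seated legs; 1.57 = along the slope, between the legs; 1.6 = other stop. Grows counter-clockwise from above. Starts at 0 to 0.5, barring the notches (1.2 or more is clear); stays where left; turning takes 0.04 N m.
- keeper_grip (a point): on the keeper's axis, 8 mm below the top of its upright finger rib (12 mm thick, 32 mm long along the bar, 30 mm high over the bar); 39 mm square to the slope from the midpoint between the two notch points. Its z is the turning axis (leaning 32 degrees to the rest's -x), its y runs along bar and rib. The bar's upper face is 22 mm below it.
- stain_jar: bystander: amber jar, 36 mm across, 45 mm high; origin centre of its underside
- dish: bystander: white round dish, 70 mm across, 16 mm high; origin centre of its underside
- objective: bystander: steel microscope objective standing on end, 30 mm across, 42 mm high, beside the rest at its -y side; origin centre of its underside
- slide_box: bystander: cardboard box 100 x 50 x 32 mm; origin centre of its underside
- oil_bottle: bystander: white bottle, 36 mm across, 70 mm high; origin centre of its underside
- driver: bystander: screwdriver, 160 mm long, lying on the bench along its x; origin at its underside
- eyepiece: bystander: black eyepiece standing on end, 34 mm across, 40 mm high; origin centre of its underside
- filter_disc: bystander: aluminium filter disc lying flat, 44 mm across, 8 mm high; origin centre of its underside

How it is judged:
By the outcome, as a careful person would: the job done as asked, in the order asked, and still so for the second after the job is handed in, with the robot touching nothing.
It also fails if it takes over 62 s, if anything falls off the work surface, if the arm or the gripper's body presses on something with over 40 N, if the wrist force passes 120 N, or if a joint passes its speed limit or range.

### The arm

A 7-joint arm with a two-finger parallel gripper is mounted at the origin on the work surface. World frame = base frame: x ahead of the robot, y to its left, z up, the work surface at z = 0. Lengths are in m, angles in rad, forces in N, time in s.
With the tool pointing down it reaches from about 0.425 to 0.875 m from the base axis. Payload 9.9 kg.
Tool frame: the origin (TCP) lies at the very end of the fingers, on their centre line; the grasp point (between the pads) lies arm.grip_point_offset behind it (arm.grip_point_offset is the distance from the TCP to the grasp point, in m); z points along the fingers, y is the line along which they close (so a half turn about z gives the same grasp; the last joint's range is limited). The gripper opens to 85 mm and grips with 20 to 120 N. Pads are 22 mm wide; open, the fingers measure 114 mm over their backs; the gripper's body (76 mm by 85 mm) begins 54 mm behind the grasp point. The pads swing forward as they close: fully open they stand 13 mm farther back than shut.
Start: joints at [1.095, 0.576, 0.025, 1.437, -0.015, 1.129, -0.057], TCP at [0.258, -0.624, 0.231] pointing down, gripper open.
Joint ranges: [-2.76, 2.76], [-0.34, 2.15], [-1.52, 1.57], [0.19, 2.46], [-1.09, 4.23], [0.17, 1.99], [-2.82, 2.82]. Speed limits (rad/s): [2.22, 2.22, 3.01, 3.01, 3.14, 3.14, 3.14].

### API

Orientations are given as a 3x3 rotation matrix whose columns are the frame's x, y, z axes.
In Python, from plant import arm gives the robot as it stands. The module is installed in compiled form; this text tells all that it offers.
- The arm moves only by the shell command python3 -m inch 'ROWS'. ROWS is JSON, a list of rows, each a list of 7 numbers: the shift along the tool's x, y, z in m, then the turn, a rotation vector about the tool's x, y, z in rad, then the opening, from 0 (shut) to 1 (fully open). In form: [[tx, ty, tz, rx, ry, rz, jaw], ...]. A call has 1 to 8 rows; each row shifts and turns the commanded pose from where the row before left it, along the tool's axes as they then stand; what a row does not reach is not made up. A row lasts 1/8 s, in which the tool goes at most 62.5 mm and 10.7 degrees, less where a joint would pass 70% of its speed; a pose out of reach is approached as far as the arm can. A call is refused whole if a number of a shift passes 0.0625 or a number of a turn 0.188, either way. A call with a gripper value outside its range is refused whole. The fingers move at their own pace and stop on an object; the grip force is fixed at half the most. Time passes only in rows, so rows that do not move let the fingers close. It gives the time, the measured TCP pose, the force, the opening and the grip force at its end, in the units of the state.
- arm.sense(): the state, without advancing time (a new reading comes with each control period).
- arm.camera(name): name is "side" or "top" or "wrist"; returns a dict with "image" (480x640x3 uint8, blue, green, red), "fx", "fy", "cx", "cy" (pixels), "rvec" (rotation vector, rad) and "tvec" (3), from world to camera coordinates, as OpenCV has them; the wrist camera has in their place "tool_from_camera" (4x4, takes a point from camera to tool coordinates, whose origin is the TCP and whose axes are the flange's). Camera axes: x right, y down, z forward; pixel columns grow to the right and rows downward; lengths in m; the calibration is good to about 2 mm. A picture is of the moment at which its call begins: read the wrist's pose just before it. There is no depth.
- arm.finish_job(): hands the job in; it is judged then, once.
Trained networks look in the newest picture that a camera, given by its name, has taken for a name from the list of things; names that differ only in an ending like _2 or _b are one class to them, and where a whole thing is asked for, a point or a joint stands for the part that bears it (a point fixed in the world has none). Each returns a list of dicts, best first, with "p" (0 to 1); they miss things now and then, are a little off and sometimes report something else, mostly with a low value. They report only what shows in the picture. A call takes as long as a camera call.
- arm.cut_out(camera, label): "pixels" (480x640 bool, what is visible of it) and "centre" ([row, column] in pixels, amid what is visible of it).
- arm.spot_point(camera, label): "centre" ([row, column] in pixels: a listed point, or the origin of a listed thing).
The state is a dict: "t": time; "q": joint angles; "dq": joint speeds; "effort": joint torques, N m; "tool_pos": TCP position; "eef_rot": TCP orientation; "force": force on the tool from outside, world axes, zero at the start; "wrist_torque": the same for the moment, N m; "gripper_width": opening from 0.0 (shut) to 1.0 (fully open); "grip_force": force on a finger pad.
Only numpy, scipy, OpenCV 4.12 (cv2) and the standard library are available. Lean on these libraries where they do the work, as an engineer would, in place of code of your own. Each camera call takes 0.05 s, during which the arm holds its last target. There are 200 camera calls.

## Working session

There is one attempt and no reset: what is moved stays moved. The work goes in short steps, Python scripts to look and compute and a shell command to move; the robot and the scene stay as the last step left them, time stands still between calls to the robot, and variables do not carry over. Pictures are saved under pics/ and viewed, at most 12 in all, crops included, and the job is handed in when it is done.

```bash
mkdir -p pics; cat > h.py <<'E'
import numpy as np, cv2, sys
from scipy.spatial.transform import Rotation as R
from plant import arm
def P(c):
    K=np.array([[c['fx'],0,c['cx']],[0,c['fy'],c['cy']],[0,0,1.]])
    if 'rvec' in c:
        M=cv2.Rodrigues(np.array(c['rvec'],float))[0]; t=np.array(c['tvec'],float).ravel()
    else:
        s=c['s']; T=np.eye(4); T[:3,:3]=s['eef_rot']; T[:3,3]=s['tool_pos']
        W=np.linalg.inv(T@np.array(c['tool_from_camera'])); M=W[:3,:3]; t=W[:3,3]
    return K,M,t
def cam(n):
    s=arm.sense(); c=arm.camera(n); c['s']=s; return c
def ray(c,rc):
    K,M,t=P(c); d=M.T@np.linalg.solve(K,[rc[1],rc[0],1.]); return -M.T@t,d
def onz(c,rc,z):
    o,d=ray(c,rc); return o+d*(z-o[2])/d[2]
def proj(c,X):
    K,M,t=P(c); p=(K@(M@np.atleast_2d(X).T+t[:,None])); return (p[:2]/p[2]).T
def tri(obs):
    A=np.zeros((3,3));b=np.zeros(3)
    for c,rc in obs:
        o,d=ray(c,rc); d=d/np.linalg.norm(d); Q=np.eye(3)-np.outer(d,d); A+=Q;b+=Q@o
    return np.linalg.solve(A,b)
E
cat > a.py <<'E'
from h import *
np.set_printoptions(precision=4,suppress=True)
print(arm.grip_point_offset, arm.sense())
for n in ('top','side'):
    c=cam(n); cv2.imwrite(f'pics/{n}0.png',c['image'])
    print(n,-P(c)[1].T@P(c)[2],P(c)[1][2])
    for l,z in (('utube',0),('sleeve',.006),('leg_left',.006),('leg_right',.006),('rest',0),('notch_left',.0944),('notch_right',.0944),('ledge',.052),('keeper_grip',.1275),('stain_jar',0),('dish',0),('objective',0),('slide_box',0),('oil_bottle',0),('driver',0),('eyepiece',0),('filter_disc',0)):
        for r in arm.spot_point(n,l)[:2]: print(l,round(r['p'],2),np.round(r['centre'],1),onz(c,r['centre'],z))
E
python3 a.py
```

```text
0.0187 {'t': 0.0, 'q': array([ 1.0952,  0.5765,  0.0248,  1.4379, -0.015 ,  1.129 , -0.0565]), 'dq': array([-0.0001, -0.001 ,  0.0001,  0.0027,  0.0006,  0.001 , -0.0028]), 'effort': array([  0.0012, -76.5757,   2.2514, -28.5972,   0.0155,   0.0127,
        -0.    ]), 'tool_pos': array([ 0.2576, -0.6234,  0.2305]), 'eef_rot': array([[ 0.9242,  0.3819, -0.0007],
       [ 0.3819, -0.9242,  0.0015],
       [-0.0001, -0.0016, -1.    ]]), 'force': array([-0.7316, -0.2715,  0.1156]), 'wrist_torque': array([-0.0149, -0.0694,  0.0086]), 'grip_force': 0.0, 'gripper_width': 1.0007436615420642}
top [ 0.3351 -0.0059  1.2175] [ 0.1866 -0.0031 -0.9824]
utube 0.66 [214.  393.4] [ 0.6421 -0.2442  0.    ]
utube 0.65 [229.8 388. ] [ 0.5957 -0.2279  0.    ]
sleeve 0.84 [241.8 398.9] [ 0.5604 -0.2568  0.006 ]
sleeve 0.27 [237.8 223.8] [0.5643 0.2349 0.006 ]
leg_left 0.55 [224.  371.5] [ 0.6105 -0.1804  0.006 ]
leg_right 0.7 [212.5 393.3] [ 0.6449 -0.2428  0.006 ]
rest 0.62 [228.1 234.3] [0.5939 0.2078 0.    ]
notch_left 0.86 [237. 223.] [0.5497 0.2195 0.0944]
notch_right 0.89 [214.3 209. ] [0.6098 0.259
[... 1148 characters left out ...]
499 0.2192 0.0944]
notch_right 0.78 [286.6 203.7] [0.6014 0.2622 0.0944]
notch_right 0.29 [239.1 389.5] [ 0.4664 -0.1215  0.0944]
ledge 0.82 [284.1 241.8] [0.6087 0.1725 0.052 ]
keeper_grip 0.6 [268.  226.7] [0.579  0.2225 0.1275]
dish 0.74 [246.4 257.4] [0.7745 0.0027 0.    ]
objective 0.87 [317.3 176.7] [0.6713 0.2924 0.    ]
slide_box 0.95 [399.8 156.7] [0.5064 0.4292 0.    ]
oil_bottle 0.76 [221.8 423. ] [ 0.5584 -0.3951  0.    ]
driver 0.89 [260.1 512.1] [ 0.296  -0.3815  0.    ]
driver 0.62 [244.3 257.1] [ 0.7831 -0.0033  0.    ]
eyepiece 0.84 [316.3 381.9] [0.3818 0.0009 0.    ]
filter_disc 0.89 [353.9 168.3] [0.5892 0.3594 0.    ]
filter_disc 0.29 [288.7 237.6] [0.664  0.1468 0.    ]
```

```bash
python3 -c "
import cv2,numpy as np
t=cv2.imread('pics/top0.png');s=cv2.imread('pics/side0.png')
f=lambda im,r0,r1,c0,c1:cv2.resize(im[r0:r1,c0:c1],(400,300),interpolation=cv2.INTER_CUBIC)
cv2.imwrite('pics/m0.png',np.vstack([np.hstack([f(t,180,270,340,460),f(t,180,270,170,290)]),np.hstack([f(s,195,270,320,420),f(s,240,345,160,300)])]))"
```

```text
(no output)
```

View pics/m0.png

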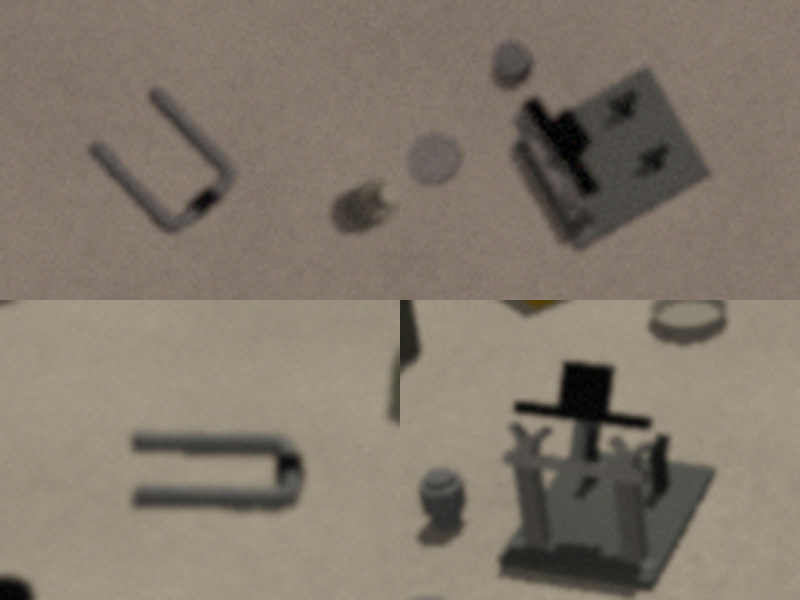

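View pics/side0.png

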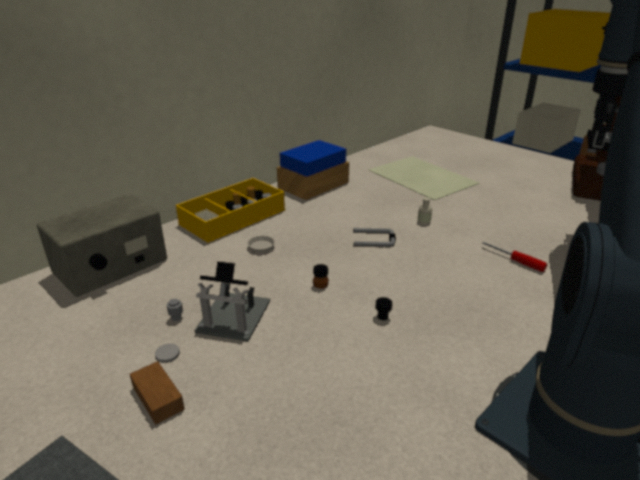

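The top crop shows the U with its sleeve at pixel (row 240, col 401) and its legs opening up-left. The rest lies near (row 225, col 230), with the keeper slightly turned from the crossbar and its rib on top. The side view shows clear space around both. I'll hover over the keeper along its axis for a wrist look.

```bash
cat >> h.py <<'E'
np.set_printoptions(precision=4,suppress=True)
S,C=np.sin(np.radians(32)),np.cos(np.radians(32))
def restR(yaw): return R.from_euler('z',yaw).as_matrix()
def slope(yaw):  # columns x_slope, y, n
    return restR(yaw)@np.array([[C,0,-S],[0,1,0],[S,0,C]])
def tool_from(ydir,zdir): return np.column_stack([np.cross(ydir,zdir),ydir,zdir])
def plan(pt,Rt,N,s=None):
    s=s or arm.sense(); p0,R0=s['tool_pos'],s['eef_rot']
    r=R.from_matrix(R0.T@Rt).as_rotvec()/N; Q=R.from_rotvec(r).as_matrix()
    A=sum(np.linalg.matrix_power(Q,k) for k in range(N))
    d=np.linalg.solve(A,R0.T@(np.asarray(pt)-p0))
    pp,RR=p0.copy(),R0.copy(); path=[]
    for k in range(N): pp=pp+RR@d; RR=RR@Q; path.append(pp)
    path=np.array(path)
    print('ROW x%d'%N,np.round(np.r_[d,r],4).tolist(),'max shift',abs(d).max(),'deg',np.degrees(np.linalg.norm(r)),'minz',path[:,2].min(),'minrad',np.hypot(*path[:,:2].T).min(),'end',path[-1])
E
python3 - <<'E'
from h import *
nl=np.array([.5498,.2193]);nr=np.array([.6056,.2608]);m=(nl+nr)/2;d=nl-nr
yaw=np.arctan2(-d[0],d[1]);print(np.degrees(yaw),np.linalg.norm(d))
B=slope(yaw);k=np.r_[m,.0944]+.039*B[:,2];th=.25
print(k)
yt=-(B@[np.cos(th),np.sin(th),0])
Rt=tool_from(yt,-B[:,2])
for N in (16,20,24): plan(k+.13*B[:,2],Rt,N)
c=cam('wrist');print(c['tool_from_camera'],c['fx'],c['cx'])
# tube from pixel reads on top
t=cam('top')
for rc in [(207.6,387.1),(224.4,369.1),(232.5,409),(248.4,391.9),(240,401.5)]: print(onz(t,rc,.006))
E
```

```text
126.63919975158024 0.06954056370205815
[0.59   0.2235 0.1275]
ROW x16 [0.0482, -0.0263, 0.0086, 0.0353, 0.0, -0.0303] max shift 0.04821159795547363 deg 2.663097976011485 minz 0.19239447556035916 minrad 0.5526749883103981 end [0.6311 0.1682 0.2377]
ROW x20 [0.0386, -0.0209, 0.007, 0.0282, 0.0, -0.0242] max shift 0.03863344868608179 deg 2.1304783808091883 minz 0.1923944755603591 minrad 0.552369139198175 end [0.6311 0.1682 0.2377]
ROW x24 [0.0322, -0.0174, 0.0059, 0.0235, 0.0, -0.0202] max shift 0.03222992769291258 deg 1.7753986506743236 minz 0.1923944755603591 minrad 0.5522526793675421 end [0.6311 0.1682 0.2377]
[[-0.001  -0.9519 -0.3063  0.0785]
 [ 1.     -0.001  -0.0002 -0.0005]
 [-0.0001 -0.3063  0.9519 -0.1419]
 [ 0.      0.      0.      1.    ]] 344.0905070862809 317.7509880539613
[ 0.659  -0.2254  0.006 ]
[ 0.6092 -0.1736  0.006 ]
[ 0.5875 -0.2859  0.006 ]
[ 0.5413 -0.2367  0.006 ]
[ 0.5657 -0.2642  0.006 ]
```

```bash
for i in 1 2; do python3 -m inch '[[0.0386,-0.0209,0.007,0.0282,0,-0.0242,1],[0.0386,-0.0209,0.007,0.0282,0,-0.0242,1],[0.0386,-0.0209,0.007,0.0282,0,-0.0242,1],[0.0386,-0.0209,0.007,0.0282,0,-0.0242,1],[0.0386,-0.0209,0.007,0.0282,0,-0.0242,1],[0.0386,-0.0209,0.007,0.0282,0,-0.0242,1],[0.0386,-0.0209,0.007,0.0282,0,-0.0242,1],[0.0386,-0.0209,0.007,0.0282,0,-0.0242,1]]'; done; python3 -m inch '[[0.0386,-0.0209,0.007,0.0282,0,-0.0242,1],[0.0386,-0.0209,0.007,0.0282,0,-0.0242,1],[0.0386,-0.0209,0.007,0.0282,0,-0.0242,1],[0.0386,-0.0209,0.007,0.0282,0,-0.0242,0.6],[0,0,0,0,0,0,0.6],[0,0,0,0,0,0,0.6]]'
cat > w.py <<'E'
from h import *
c=cam('wrist'); cv2.imwrite('pics/'+sys.argv[1]+'.png',c['image']); s=c['s']; print(s['q'],s['tool_pos'],s['eef_rot'])
for a in sys.argv[2:]:
    l,z=a.split(':')
    for r in arm.spot_point('wrist',l)[:1]: print(l,round(r['p'],2),np.round(r['centre'],1),onz(c,r['centre'],float(z)))
E
python3 w.py w1 notch_left:.0944 notch_right:.0944 ledge:.052 keeper_grip:.1275
```

```text
t: 2.9
tool_pos: [0.454, -0.3291, 0.1939]
eef_rot: [[0.834, 0.542, -0.105], [0.552, -0.81, 0.198], [0.022, -0.223, -0.975]]
force: [0.4, -0.4, 0.6]
gripper_width: 0.997
grip_force: 0.0
t: 3.9
tool_pos: [0.5876, -0.0009, 0.2076]
eef_rot: [[0.717, 0.654, -0.241], [0.692, -0.626, 0.361], [0.085, -0.426, -0.901]]
force: [0.6, 0.2, 0.3]
gripper_width: 1.004
grip_force: 0.0
t: 4.65
tool_pos: [0.6309, 0.1669, 0.2364]
eef_rot: [[0.653, 0.688, -0.317], [0.746, -0.513, 0.424], [0.129, -0.513, -0.849]]
force: [-0.6, -0.8, 0.3]
gripper_width: 0.602
grip_force: 0.0
[ 0.08    0.7354 -0.3224  1.2719 -0.2855  1.4231 -0.7931] [0.6309 0.1669 0.2364] [[ 0.6529  0.6882 -0.3165]
 [ 0.7463 -0.5131  0.4239]
 [ 0.1294 -0.513  -0.8486]]
notch_left 0.91 [248.5 303.6] [0.5469 0.2231 0.0944]
notch_right 0.98 [183.2 333.2] [0.6096 0.2537 0.0944]
ledge 0.64 [243.1 395.5] [0.6118 0.1818 0.052 ]
keeper_grip 0.91 [230.3 313.7] [0.5866 0.2231 0.1275]
```

View pics/w1.png

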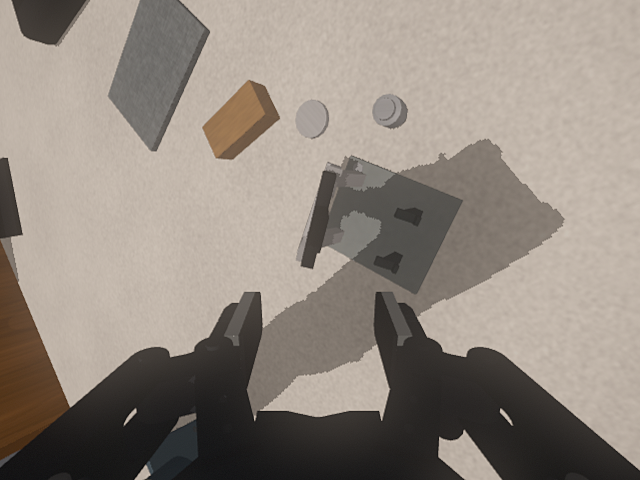

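The wrist picture shows the plate's low corners at (col 462, row 200) and (417, 293). The keeper bar runs from (325,168) to (307,265), about 15° counter-clockwise of the rest's y. The yaw estimates disagree, so I'll check them with the plate corners.

```bash
python3 - <<'E'
from h import *
c=cam('wrist'); s=c['s']
g=cv2.cvtColor(c['image'],cv2.COLOR_BGR2GRAY)
def sub(pts): return cv2.cornerSubPix(g,np.array(pts,np.float32).reshape(-1,1,2),(4,4),(-1,-1),(3,30,.01)).reshape(-1,2)
def deg(v): return np.degrees(np.arctan2(v[1],v[0]))
a=[onz(c,(v,u),.008) for u,v in sub([(462,200),(417,293)])]
d=a[1]-a[0];print('wrist',a,np.linalg.norm(d),'yaw',deg(d)%360-90, deg(d))
t=cam('top')
b=[onz(t,rc,.008) for rc in ((200.4,245),(232.5,263.6),(254.4,223.4))]
print('top',b,'edge',np.linalg.norm(b[1]-b[0]),deg(b[1]-b[0])%360-90,'side',np.linalg.norm(b[2]-b[1]),deg(b[2]-b[1]))
im=c['image'];cv2.imwrite('pics/w1z.png',np.hstack([cv2.resize(im[140:310,280:480],(600,510),interpolation=cv2.INTER_CUBIC)]))
E
```

```text
wrist [array([0.6765, 0.1836, 0.008 ]), array([0.5821, 0.1269, 0.008 ])] 0.11019149017674498 yaw 121.0067585502866 -148.9932414497134
top [array([0.6733, 0.1797, 0.008 ]), array([0.5808, 0.1236, 0.008 ]), array([0.5169, 0.2332, 0.008 ])] edge 0.10818286337924048 121.2660859491755 side 0.12686362388872532 120.23251112138415
```

View pics/w1z.png

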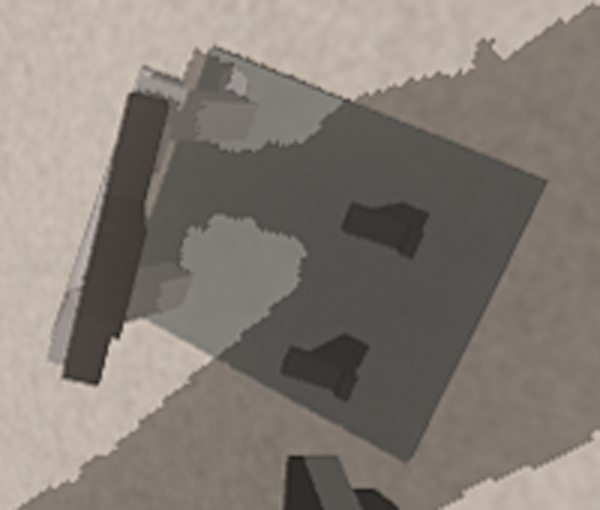

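```bash
cat > k.py <<'E'
from h import *
yaw=np.radians(121.1); B=slope(yaw); xr=restR(yaw)[:,0]
O=np.array([.5952,.2100,0])  # rest origin (wrist weighted over top)
W=lambda p: O+restR(yaw)@np.array(p)
k=W([12.1e-3,0,.1275])
E
python3 - <<'E'
from k import *
c=cam('wrist'); n=B[:,2]; q=k-.022*n
def pl(u,v):
    o,d=ray(c,(v,u)); return o+d*(n@(q-o))/(n@d)
for e in (((323.3,170.7),(301.3,265.3)),((335.7,172.3),(313.3,268))):
    a,b=pl(*e[0]),pl(*e[1]); v=B.T@(b-a); print('bar len',np.linalg.norm(v),'theta',np.arctan2(-v[0],v[1]),'mid offset in slope frame',B.T@((a+b)/2-q))
th=.24
Rt=tool_from(-(B@[np.cos(th),np.sin(th),0]),-n)
print(k); plan(k+.03*n,Rt,6)
print('reproj keeper',proj(c,k),'notches',proj(c,[W([.0328,.035,.0944]),W([.0328,-.035,.0944])]))
E
```

```text
bar len 0.08900488577981376 theta 0.10403062596553782 mid offset in slope frame [ 0.0062 -0.0008  0.    ]
bar len 0.09018639002641043 theta 0.11513776523871885 mid offset in slope frame [-0.0046 -0.0023 -0.    ]
[0.5889 0.2204 0.1275]
ROW x6 [-0.0009, -0.0001, 0.0164, -0.002, 0.0083, 0.0151] max shift 0.016445162737954138 deg 0.9945222908006144 minz 0.15294144288469277 minrad 0.6319389131418731 end [0.5972 0.2067 0.1529]
reproj keeper [[317.7552 231.6657]] notches [[306.5905 250.6654]
 [331.0316 182.1583]]
```

```bash
python3 - <<'E'
from k import *
n=B[:,2];th=.11;kk=k+B@[.0008,-.0015,0]
Rt=tool_from(-(B@[np.cos(th),np.sin(th),0]),-n)
plan(kk+.012*n,Rt,8); plan(kk-.016*n,Rt,8)
E
```

```text
ROW x8 [-0.0004, -0.0001, 0.0146, -0.0011, 0.0063, 0.0276] max shift 0.01457699491803642 deg 1.6222095255671116 minz 0.13810051256526362 minrad 0.6313654388400111 end [0.5932 0.2163 0.1381]
ROW x8 [-0.0003, -0.0001, 0.0181, -0.0011, 0.0063, 0.0276] max shift 0.01807591014088951 deg 1.6222095255671116 minz 0.11435516587288369 minrad 0.6286856569404088 end [0.5855 0.229  0.1144]
```

```bash
python3 -m inch '[[-0.0004,-0.0001,0.0146,-0.0011,0.0063,0.0276,0.5],[-0.0004,-0.0001,0.0146,-0.0011,0.0063,0.0276,0.5],[-0.0004,-0.0001,0.0146,-0.0011,0.0063,0.0276,0.5],[-0.0004,-0.0001,0.0146,-0.0011,0.0063,0.0276,0.5],[-0.0004,-0.0001,0.0146,-0.0011,0.0063,0.0276,0.5],[-0.0004,-0.0001,0.0146,-0.0011,0.0063,0.0276,0.5],[-0.0004,-0.0001,0.0146,-0.0011,0.0063,0.0276,0.5],[-0.0004,-0.0001,0.0146,-0.0011,0.0063,0.0276,0.5]]'; python3 -m inch '[[0,0,0.01,0,0,0,0.5],[0,0,0.01,0,0,0,0.5],[0,0,0.008,0,0,0,0.5],[0,0,0,0,0,0,0.5]]'; python3 -m inch '[[0,0,0,0,0,0,0],[0,0,0,0,0,0,0],[0,0,0,0,0,0,0],[0,0,0,0,0,0,0]]'
```

```text
t: 6.05
tool_pos: [0.5932, 0.2171, 0.1376]
eef_rot: [[0.803, 0.529, -0.274], [0.593, -0.665, 0.454], [0.058, -0.527, -0.848]]
force: [0.1, -0.1, 0.1]
gripper_width: 0.499
grip_force: 0.0
t: 6.55
tool_pos: [0.5851, 0.2301, 0.1138]
eef_rot: [[0.802, 0.53, -0.275], [0.594, -0.664, 0.453], [0.057, -0.527, -0.848]]
force: [-0.2, -0.5, -0.2]
gripper_width: 0.5
grip_force: 0.0
t: 7.05
tool_pos: [0.5863, 0.2292, 0.1144]
eef_rot: [[0.803, 0.53, -0.273], [0.593, -0.665, 0.453], [0.059, -0.526, -0.849]]
force: [3.6, -3.4, 3.0]
gripper_width: 0.124
grip_force: 60.8
```

```bash
python3 -m inch '[[0,0,0,0,0,-0.12,0],[0,0,0,0,0,-0.12,0],[0,0,0,0,0,-0.12,0],[0,0,0,0,0,0,0]]'; python3 -m inch '[[0,0,0,0,0,-0.12,0],[0,0,0,0,0,-0.12,0],[0,0,0,0,0,-0.12,0],[0,0,0,0,0,0,0]]'; python3 -m inch '[[0,0,0,0,0,-0.12,0],[0,0,0,0,0,-0.12,0],[0,0,0,0,0,-0.12,0],[0,0,0,0,0,0,0]]'; python3 -c "
from k import *
s=arm.sense();print(s['q'],s['wrist_torque']);x=B.T@s['eef_rot'][:,1];print(np.arctan2(-x[1],-x[0]), B.T@(s['tool_pos']-k))"
```

```text
t: 7.55
tool_pos: [0.5857, 0.2297, 0.1148]
eef_rot: [[0.563, 0.779, -0.274], [0.79, -0.412, 0.454], [0.241, -0.472, -0.848]]
force: [0.7, -3.6, 5.3]
gripper_width: 0.126
grip_force: 61.2
t: 8.05
tool_pos: [0.585, 0.2299, 0.1151]
eef_rot: [[0.252, 0.928, -0.275], [0.885, -0.106, 0.454], [0.392, -0.358, -0.847]]
force: [-0.9, -3.8, 8.5]
gripper_width: 0.131
grip_force: 61.6
t: 8.55
tool_pos: [0.5842, 0.2298, 0.1154]
eef_rot: [[-0.091, 0.957, -0.277], [0.865, 0.213, 0.454], [0.493, -0.198, -0.847]]
force: [-4.2, -5.9, 12.9]
gripper_width: 0.125
grip_force: 62.0
[ 0.1749  0.8207 -0.6127  1.5639 -0.1276  1.007  -0.0629] [-0.3334  1.2821  0.7898]
1.192552845182889 [ 0.0025 -0.0008 -0.0159]
```

```bash
python3 -m inch '[[0,0,0,0,0,-0.12,0],[0,0,0,0,0,-0.12,0],[0,0,0,0,0,-0.13,0],[0,0,0,0,0,0,0]]'; python3 -c "
from k import *
s=arm.sense();print(s['q'],s['wrist_torque']);x=B.T@s['eef_rot'][:,1];print(np.arctan2(-x[1],-x[0]), B.T@(s['tool_pos']-k))"
```

```text
t: 9.05
tool_pos: [0.5835, 0.2295, 0.1154]
eef_rot: [[-0.43, 0.859, -0.278], [0.729, 0.513, 0.453], [0.532, -0.008, -0.847]]
force: [-6.3, -8.6, 13.9]
gripper_width: 0.128
grip_force: 62.5
[ 0.2286  0.8477 -0.7205  1.5624 -0.0336  1.0079  0.2225] [-0.4856  1.9008  1.2151]
1.562666978619099 [ 0.0027 -0.     -0.0159]
```

```bash
python3 -m inch '[[0,0,0,0,0,0,0.45],[0,0,0,0,0,0,0.45],[0,0,-0.01,0,0,0,0.45],[0,0,-0.03,0,0,0,0.5],[0,0,-0.04,0,0,0,0.5],[0,0,0,0,0,0,0.5]]'; python3 - <<'E'
from k import *
s=arm.sense(); print(B.T@(s['tool_pos']-k))
a=np.radians(41.6); Rt=tool_from(np.array([np.cos(a),np.sin(a),0]),np.array([0,0,-1.]))
plan([.585,-.245,.17],Rt,12);plan([.585,-.245,.17],Rt,14)
E
```

```text
t: 9.8
tool_pos: [0.6102, 0.1922, 0.1847]
eef_rot: [[-0.429, 0.862, -0.268], [0.733, 0.506, 0.455], [0.528, -0.002, -0.849]]
force: [-1.2, -0.5, -0.3]
gripper_width: 0.493
grip_force: 0.0
[ 0.0005 -0.0036  0.0671]
ROW x12 [-0.0278, -0.0229, -0.0076, 0.0044, -0.0462, -0.0159] max shift 0.027848483381766844 deg 2.810738956611625 minz 0.15296784379740527 minrad 0.5870251943286661 end [ 0.585 -0.245  0.17 ]
ROW x14 [-0.0239, -0.0197, -0.0064, 0.0038, -0.0396, -0.0136] max shift 0.023869733400901354 deg 2.409204819952822 minz 0.15298288711014124 minrad 0.5870251943286663 end [ 0.585 -0.245  0.17 ]
```

```bash
python3 -m inch '[[-0.0278,-0.0229,-0.0076,0.0044,-0.0462,-0.0159,0.5],[-0.0278,-0.0229,-0.0076,0.0044,-0.0462,-0.0159,0.5],[-0.0278,-0.0229,-0.0076,0.0044,-0.0462,-0.0159,0.5],[-0.0278,-0.0229,-0.0076,0.0044,-0.0462,-0.0159,0.5],[-0.0278,-0.0229,-0.0076,0.0044,-0.0462,-0.0159,0.5],[-0.0278,-0.0229,-0.0076,0.0044,-0.0462,-0.0159,0.5]]'; python3 -m inch '[[-0.0278,-0.0229,-0.0076,0.0044,-0.0462,-0.0159,0.5],[-0.0278,-0.0229,-0.0076,0.0044,-0.0462,-0.0159,0.5],[-0.0278,-0.0229,-0.0076,0.0044,-0.0462,-0.0159,0.5],[-0.0278,-0.0229,-0.0076,0.0044,-0.0462,-0.0159,0.5],[-0.0278,-0.0229,-0.0076,0.0044,-0.0462,-0.0159,0.5],[-0.0278,-0.0229,-0.0076,0.0044,-0.0462,-0.0159,0.5],[0,0,0,0,0,0,0.5],[0,0,0,0,0,0,0.5]]'; python3 w.py w2 sleeve:.006 leg_left:.006 leg_right:.006
```

```text
t: 10.55
tool_pos: [0.5841, -0.0261, 0.1514]
eef_rot: [[-0.57, 0.807, -0.156], [0.774, 0.591, 0.226], [0.275, 0.008, -0.962]]
force: [-0.3, -0.5, 0.3]
gripper_width: 0.504
grip_force: 0.0
t: 11.55
tool_pos: [0.5835, -0.2431, 0.1683]
eef_rot: [[-0.667, 0.745, -0.005], [0.745, 0.667, 0.0], [0.004, -0.004, -1.0]]
force: [-0.5, -0.2, 0.1]
gripper_width: 0.499
grip_force: 0.0
[ 0.6727  0.6201 -0.5858  1.6207  0.3863  1.0242  0.6974] [ 0.5835 -0.2431  0.1683] [[-0.6667  0.7453 -0.0052]
 [ 0.7453  0.6667  0.0003]
 [ 0.0037 -0.0037 -1.    ]]
sleeve 0.98 [220.6 289. ] [ 0.5638 -0.2614  0.006 ]
leg_left 0.96 [179.4 380.4] [ 0.5995 -0.1793  0.006 ]
leg_right 0.87 [257.6 377. ] [ 0.6489 -0.2334  0.006 ]
```

View pics/w2.png

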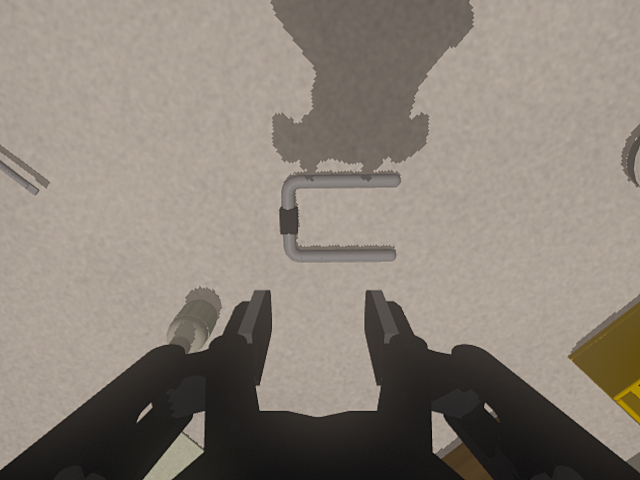

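The wrist view shows the U-tube clear of the fingers: sleeve at (col 289, row 220), legs running right to (400,181) and (396,254). I'll refine its pose from the mask.

```bash
python3 - <<'E'
from h import *
c=cam('wrist'); s=c['s']
m=arm.cut_out('wrist','utube')[0]; px=m['pixels']; print(m['p'],px.sum())
def prof(col):
    r=np.where(px[:,col])[0]; g=np.split(r,np.where(np.diff(r)>1)[0]+1); return [(x.mean(),len(x)) for x in g if len(x)]
L=[];Rr=[]
for col in range(310,395,6):
    p=prof(col)
    if len(p)>=2: L.append(onz(c,(p[0][0],col),.006)); Rr.append(onz(c,(p[-1][0],col),.006))
L=np.array(L);Rr=np.array(Rr)
fit=lambda A:(lambda v:np.degrees(np.arctan2(v[1],v[0])))(np.polyfit(np.arange(len(A)),A,1)[0])
print('dirs',fit(L),fit(Rr))
a=np.radians((fit(L)+fit(Rr))/2);x=np.array([np.cos(a),np.sin(a),0]);y=np.array([-np.sin(a),np.cos(a),0])
print('leg y',(L@y).mean(),(Rr@y).mean(),(L@y).mean()-(Rr@y).mean())
sm=arm.cut_out('wrist','sleeve')[0];q=sm['pixels'];rr,cc=np.where(q);print('sleeve px',sm['centre'],rr.min(),rr.max(),cc.min(),cc.max())
sc=onz(c,(rr.mean(),cc.mean()),.010);print('sleeve',sc,'x',sc@x,'y',sc@y)
r,cl=np.where(px);print('cols',cl.min(),cl.max(), 'len',(onz(c,(218,cl.max()+1),.006)-onz(c,(218,cl.min()),.006))@x)
yc=((L@y).mean()+(Rr@y).mean())/2
S0=x*(sc@x)+y*yc; S0[2]=0; print('S0',S0,np.degrees(a))
Rt=tool_from(x,np.array([0,0,-1.]))
plan(S0+[0,0,.06],Rt,6);plan(S0+[0,0,.003],Rt,6)
E
```

```text
0.62 3835
dirs 42.23713494166827 42.060054258693
leg y -0.5363604128311297 -0.6063514093555586 0.06999099652442897Traceback (most recent call last):
  File "<stdin>", line 15, in <module>
IndexError: list index out of range
```

```bash
python3 - <<'E'
from h import *
c=cam('wrist'); s=c['s']
a=np.radians(42.15);x=np.array([np.cos(a),np.sin(a),0]);y=np.array([-np.sin(a),np.cos(a),0])
g=cv2.cvtColor(c['image'],cv2.COLOR_BGR2GRAY)[195:245,265:315]; rr,cc=np.where(g<75); rr+=195;cc+=265
print(len(rr),rr.min(),rr.max(),cc.min(),cc.max())
sc=onz(c,(rr.mean(),cc.mean()),.010)
print('dims',(onz(c,(220,cc.max()+1),.012)-onz(c,(220,cc.min()),.012))@x,(onz(c,(rr.min(),289),.012)-onz(c,(rr.max()+1,289),.012))@y)
yc=(-.53636-.60635)/2; print('sleeve',sc,'y',sc@y,yc)
S0=x*(sc@x)+y*yc; S0[2]=0; print('S0',S0)
Rt=tool_from(x,np.array([0,0,-1.]))
plan(S0+[0,0,.06],Rt,6);plan(S0+[0,0,.003],Rt,6)
E
```

```text
442 206 233 279 297
dims 0.01699161291183643 0.025791541841942173
sleeve [ 0.563  -0.2606  0.01  ] y -0.5710059238287823 -0.571355
S0 [ 0.5633 -0.2608  0.    ]
ROW x6 [0.0, -0.0045, 0.018, -0.0006, -0.0006, -0.0009] max shift 0.018026318802062326 deg 0.07119338976967332 minz 0.06000000000000004 minrad 0.620710163059534 end [ 0.5633 -0.2608  0.06  ]
ROW x6 [0.0, -0.0045, 0.0275, -0.0006, -0.0006, -0.0009] max shift 0.027526284540718555 deg 0.07119338976967332 minz 0.0030000000000000547 minrad 0.6207101630595339 end [ 0.5633 -0.2608  0.003 ]
```

```bash
python3 -m inch '[[0,-0.0045,0.018,-0.0006,-0.0006,-0.0009,0.5],[0,-0.0045,0.018,-0.0006,-0.0006,-0.0009,0.5],[0,-0.0045,0.018,-0.0006,-0.0006,-0.0009,0.5],[0,-0.0045,0.018,-0.0006,-0.0006,-0.0009,0.5],[0,-0.0045,0.018,-0.0006,-0.0006,-0.0009,0.5],[0,-0.0045,0.018,-0.0006,-0.0006,-0.0009,0.5],[0,0,0,0,0,0,0.5]]'; python3 -m inch '[[0,0,0.02,0,0,0,0.5],[0,0,0.02,0,0,0,0.5],[0,0,0.01,0,0,0,0.5],[0,0,0.005,0,0,0,0.5],[0,0,0,0,0,0,0.5]]'
```

```text
t: 12.82
tool_pos: [0.5624, -0.2613, 0.0591]
eef_rot: [[-0.671, 0.742, -0.003], [0.742, 0.671, 0.0], [0.002, -0.002, -1.0]]
force: [-0.2, 0.2, 0.1]
gripper_width: 0.501
grip_force: 0.0
t: 13.45
tool_pos: [0.5634, -0.2612, 0.0051]
eef_rot: [[-0.671, 0.742, -0.0], [0.742, 0.671, -0.0], [0.0, -0.0, -1.0]]
force: [-0.2, 0.3, 0.5]
gripper_width: 0.5
grip_force: 0.0
```

```bash
python3 -m inch '[[0,0,0,0,0,0,0.1],[0,0,0,0,0,0,0.1],[0,0,0,0,0,0,0.1],[0,0,0,0,0,0,0.1]]'; python3 -m inch '[[0,0,-0.02,0,0,0,0.1],[0,0,-0.03,0,0,0,0.1],[0,0,-0.04,0,0,0,0.1],[0,0,-0.05,0,0,0,0.1],[0,0,0,0,0,0,0.1],[0,0,0,0,0,0,0.1]]'; python3 w.py w3 sleeve:.13
```

```text
t: 13.95
tool_pos: [0.5638, -0.2615, 0.006]
eef_rot: [[-0.671, 0.742, 0.001], [0.742, 0.671, -0.001], [-0.001, 0.0, -1.0]]
force: [-0.7, -0.1, 6.2]
gripper_width: 0.159
grip_force: 59.1
t: 14.7
tool_pos: [0.563, -0.2614, 0.1457]
eef_rot: [[-0.671, 0.742, 0.0], [0.742, 0.671, -0.001], [-0.001, -0.0, -1.0]]
force: [-0.5, -0.2, -1.0]
gripper_width: 0.162
grip_force: 58.9
[ 0.7163  0.6265 -0.5835  1.6819  0.4072  0.9569  0.7167] [ 0.563  -0.2614  0.1457] [[-0.6706  0.7418  0.    ]
 [ 0.7418  0.6706 -0.0007]
 [-0.0006 -0.0005 -1.    ]]
```

View pics/w3.png

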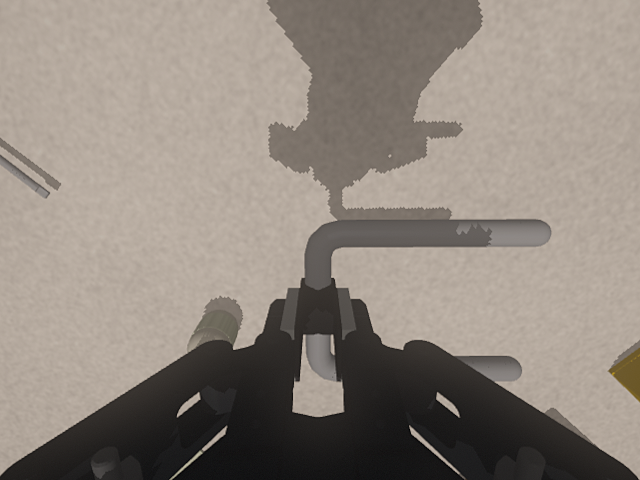

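The tube is gripped at the sleeve with its legs straight along the tool's y (upper leg at row 233, its end at col 550). I'll calibrate its in-hand offset and plan the placing.

```bash
cat > pl.py <<'E'
from k import *
O=O+B@np.array([.0006,0,0])
def seat(off,Rz=0): # TCP target so sleeve is off (slope frame, m) from seated; z0,y0: sleeve centre in tool z,y
    return W([-.035,0,.052])+B@np.array([.0006,0,0])+B@np.array(off)
Rt=tool_from(B[:,0],-B[:,2])
E
python3 - <<'E'
from pl import *
c=cam('wrist'); s=c['s']
for z0 in (-.004,0,.004):
    T=lambda p:s['tool_pos']+s['eef_rot']@np.array(p)
    print(z0,proj(c,[T([.035,.02,z0]),T([.035,.1,z0]),T([-.035,.1,z0]),T([.035,0.05,z0+.0]),T([0.012,0,z0-.006])]))
g=cv2.cvtColor(c['image'],cv2.COLOR_BGR2GRAY)
for col in (400,440,520): print(col,g[210:260:2,col])
print(g[233,535:570])
H=seat([0,0,.08]); print(H, seat([0,0,0]))
plan(H,Rt,16); plan(H,Rt,20)
E
```

```text
-0.004 [[364.5473 237.5089]
 [555.232  237.423 ]
 [524.8552 376.1181]
 [436.0071 237.4767]
 [316.9763 293.5335]]
0 [[363.3609 234.7279]
 [549.1419 234.6413]
 [520.2131 370.568 ]
 [432.9842 234.6954]
 [317.0114 289.3507]]
0.004 [[362.2339 232.0861]
 [543.3571 231.999 ]
 [515.7751 365.262 ]
 [430.1128 232.0534]
 [317.0447 285.3756]]
400 [114 117 118 116 119  84  91  93  96  96  97  99  98  96  94  94  94  92
  91 181 174 172 171 174 174]
440 [113 120 121 118 117  85  92  93  95  97  97  98  98  96  96  95  94  91
 103 174 173 173 170 170 171]
520 [170 168 170 170 161  84  99 110 118 125 128 132 135 136 137 138 137 131
 136 171 172 171 166 164 168]
[134 134 134 134 134 134 133 135 134 134 133 131 130 128 126 115 146 171
 174 172 171 170 171 171 171 170 169 169 169 170 172 172 171 168 166]
[0.6349 0.1442 0.1202] [0.613  0.1805 0.0523]
ROW x16 [0.0002, 0.0268, 0.0088, -0.0291, 0.0239, -0.0838] max shift 0.026837128781736212 deg 5.263289729867547 minz 0.09853724826144174 minrad 0.6310380018803284 end [0.6349 0.1442 0.1202]
ROW x20 [-0.0001, 0.0215, 0.0071, -0.0233, 0.0191, -0.067] max shift 0.021452283366774943 deg 4.210631783894038 minz 0.09843808711420148 minrad 0.6289764440613023 end [0.6349 0.1442 0.1202]
```

```bash
python3 - <<'E'
from pl import *
for o in ([-.03,0,.12],[0,0,.13]):
    plan(seat(o),Rt,16)
E
```

```text
ROW x16 [-0.0018, 0.0249, 0.0069, -0.0291, 0.0239, -0.0838] max shift 0.024869686665994473 deg 5.263289729867547 minz 0.11141543695916717 minrad 0.6319691410402285 end [0.659  0.1042 0.1382]
ROW x16 [-0.0006, 0.0262, 0.0058, -0.0291, 0.0239, -0.0838] max shift 0.02623699462821801 deg 5.263289729867547 minz 0.12177839184175582 minrad 0.6315370601454584 end [0.6486 0.1215 0.1626]
```

```bash
for i in 1 2; do python3 -m inch '[[-0.0006,0.0262,0.0058,-0.0291,0.0239,-0.0838,0.1],[-0.0006,0.0262,0.0058,-0.0291,0.0239,-0.0838,0.1],[-0.0006,0.0262,0.0058,-0.0291,0.0239,-0.0838,0.1],[-0.0006,0.0262,0.0058,-0.0291,0.0239,-0.0838,0.1],[-0.0006,0.0262,0.0058,-0.0291,0.0239,-0.0838,0.1],[-0.0006,0.0262,0.0058,-0.0291,0.0239,-0.0838,0.1],[-0.0006,0.0262,0.0058,-0.0291,0.0239,-0.0838,0.1],[-0.0006,0.0262,0.0058,-0.0291,0.0239,-0.0838,0.1]]'; done;  python3 -m inch '[[0,0,0,0,0,0,0.1],[0,0,0,0,0,0,0.1]]'; python3 w.py w4; python3 - <<'E'
from pl import *
for o in ([.002,0,.05],[.002,0,.012]): plan(seat(o),Rt,6)
E
```

```text
t: 15.85
tool_pos: [0.673, -0.083, 0.1217]
eef_rot: [[-0.985, 0.165, -0.057], [0.142, 0.947, 0.287], [0.102, 0.275, -0.956]]
force: [0.4, 0.1, -0.8]
gripper_width: 0.16
grip_force: 58.9
t: 16.85
tool_pos: [0.6479, 0.1216, 0.1615]
eef_rot: [[-0.855, -0.44, -0.275], [-0.519, 0.725, 0.453], [0.0, 0.53, -0.848]]
force: [2.0, 0.3, -1.7]
gripper_width: 0.157
grip_force: 58.9
t: 17.1
tool_pos: [0.6487, 0.1201, 0.1616]
eef_rot: [[-0.857, -0.437, -0.273], [-0.515, 0.728, 0.452], [0.001, 0.528, -0.849]]
force: [0.0, 0.2, -1.4]
gripper_width: 0.161
grip_force: 58.9
[ 0.4885  1.0048 -1.1189  1.3264  0.3225  1.3336  1.6244] [0.6487 0.1201 0.1616] [[-0.8571 -0.4372 -0.2725]
 [-0.5152  0.7282  0.452 ]
 [ 0.0009  0.5278 -0.8494]]
ROW x6 [-0.0001, 0.0006, 0.0134, -0.0005, 0.0001, -0.0003] max shift 0.013355238455653246 deg 0.03310442951545556 minz 0.09578019489482759 minrad 0.6457650124346777 end [0.6258 0.1592 0.0958]
ROW x6 [-0.0001, 0.0007, 0.0197, -0.0005, 0.0001, -0.0003] max shift 0.01968856536359568 deg 0.03310442951545556 minz 0.0635543672408834 minrad 0.64022662732934 end [0.6154 0.1765 0.0636]
```

View pics/w4.png

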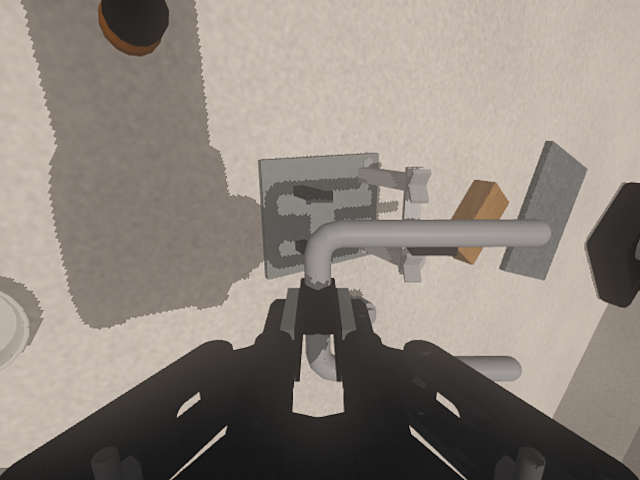

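The tube stays aligned in the hand. The rest below has plate corners near (261,160) and (267,277), notches near (418,185) and (412,265), and the keeper lies along the slope. I'll check the predicted points against this picture.

```bash
python3 - <<'E'
from pl import *
c=cam('wrist')
Wp=lambda p: W(p)+0*B[:,0]
names={'cornL':[-.065,.055,.008],'cornR':[-.065,-.055,.008],'cornL+':[.065,.055,.008],'nl':[.0328,.035,.0944],'nr':[.0328,-.035,.0944]}
for k_,v in names.items(): print(k_,proj(c,W(v)))
g=cv2.cvtColor(c['image'],cv2.COLOR_BGR2GRAY)
sp=cv2.cornerSubPix(g,np.array([[261,160],[267,277],[377,153]],np.float32).reshape(-1,1,2),(4,4),(-1,-1),(3,30,.01)).reshape(-1,2); print(sp)
A=[restR(yaw).T@(onz(c,(v,u),.008)-O) for u,v in sp]; print(A)
for l in ('notch_left','notch_right'):
    r=arm.spot_point('wrist',l)
    if r: print(l,r[0]['p'],r[0]['centre'])
im=c['image'].copy()
for k_,v in names.items(): cv2.circle(im,tuple(int(round(a)) for a in proj(c,W(v))[0]),2,(0,0,255),-1)
cv2.imwrite('pics/w4z.png',cv2.resize(im[130:300,240:470],(690,510),interpolation=cv2.INTER_CUBIC))
E
```

```text
cornL [[260.9142 158.6846]]
cornR [[267.3061 279.7295]]
cornL+ [[379.4362 152.793 ]]
nl [[420.7846 186.2153]]
nr [[413.6122 268.3349]]
[[258.3237 159.3797]
 [266.425  278.5736]
 [378.3538 152.6093]]
[array([-0.0678,  0.0545,  0.0077]), array([-0.0663, -0.0536,  0.0077]), array([0.063 , 0.0552, 0.0077])]
notch_left 0.69 [186.0, 420.0]
notch_right 0.96 [267.9, 417.1]
```

View pics/w4z.png

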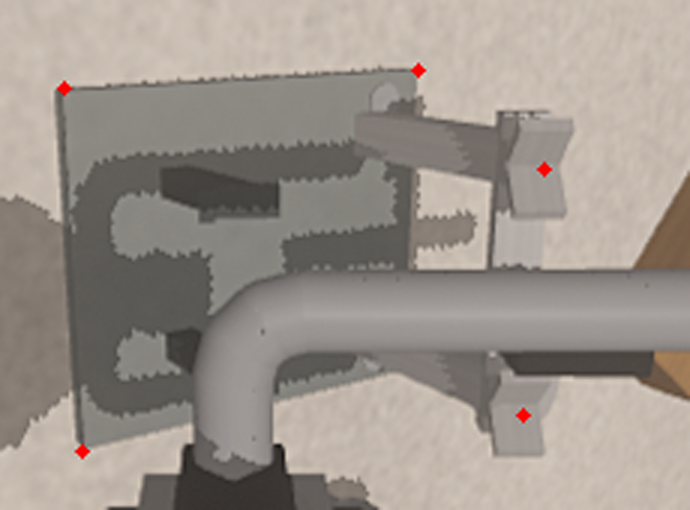

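```bash
python3 -m inch '[[-0.0001,0.0009,0.0197,-0.0005,0.0001,-0.0003,0.1],[-0.0001,0.0009,0.0197,-0.0005,0.0001,-0.0003,0.1],[-0.0001,0.0009,0.0197,-0.0005,0.0001,-0.0003,0.1],[-0.0001,0.0009,0.0197,-0.0005,0.0001,-0.0003,0.1],[-0.0001,0.0009,0.0197,-0.0005,0.0001,-0.0003,0.1],[-0.0001,0.0009,0.0197,-0.0005,0.0001,-0.0003,0.1],[0,0,0,0,0,0,0.1],[0,0,0,0,0,0,0.1]]'; python3 - <<'E'
from pl import *
s=arm.sense(); print('off',B.T@(s['tool_pos']-seat([0,0,0])), R.from_matrix(Rt.T@s['eef_rot']).as_rotvec())
plan(seat([.003,0,.004]),Rt,3)
E
```

```text
t: 18.3
tool_pos: [0.6151, 0.1784, 0.0659]
eef_rot: [[-0.856, -0.439, -0.273], [-0.517, 0.725, 0.455], [-0.002, 0.531, -0.848]]
force: [-0.1, 0.4, -0.4]
gripper_width: 0.16
grip_force: 58.9
off [ 0.0048 -0.0007  0.013 ] [-0.0007 -0.001  -0.0019]
ROW x3 [0.0002, -0.0006, 0.003, 0.0002, 0.0003, 0.0006] max shift 0.0030119211878457475 deg 0.043195758777554306 minz 0.05729990173586524 minrad 0.6389202421269825 end [0.6128 0.1808 0.0573]
```

```bash
python3 -m inch '[[0.0003,-0.0006,0.003,0,0,0.0006,0.1],[0.0003,-0.0006,0.003,0,0,0.0006,0.1],[0,-0.0005,0.003,0,0,0.0006,0.1],[0,0,0,0,0,0,0.1]]';python3 -m inch '[[0,0,0.002,0,0,0,0.1],[0,0,0,0,0,0,0.1]]';python3 -m inch '[[0,0,0.001,0,0,0,0.1],[0,0,0,0,0,0,0.1]]'; python3 - <<'E'
from pl import *
s=arm.sense(); print('off',B.T@(s['tool_pos']-seat([0,0,0])), R.from_matrix(Rt.T@s['eef_rot']).as_rotvec(),s['wrist_torque'],B.T@s['force'])
E
```

```text
t: 18.8
tool_pos: [0.6119, 0.1815, 0.0566]
eef_rot: [[-0.856, -0.438, -0.275], [-0.517, 0.725, 0.454], [0.0, 0.531, -0.847]]
force: [-0.3, -0.5, -0.6]
gripper_width: 0.157
grip_force: 58.9
t: 19.05
tool_pos: [0.6114, 0.1825, 0.055]
eef_rot: [[-0.856, -0.438, -0.275], [-0.517, 0.725, 0.454], [-0.0, 0.531, -0.847]]
force: [0.9, 0.1, -0.7]
gripper_width: 0.16
grip_force: 58.9
t: 19.3
tool_pos: [0.6114, 0.1829, 0.0543]
eef_rot: [[-0.856, -0.438, -0.274], [-0.517, 0.725, 0.455], [-0.0, 0.531, -0.847]]
force: [-0.5, -0.3, -0.4]
gripper_width: 0.161
grip_force: 59.0
off [0.0035 0.0002 0.0001] [-0.0011 -0.0001 -0.0006] [-0.6308 -0.4532 -0.0174] [-0.2293  0.5801 -0.363 ]
```

```bash
for i in 1 2 3; do python3 -m inch '[[0,0,0.001,0,0,0,0.1],[0,0,0,0,0,0,0.1]]'|egrep 'force:|pos'; done; python3 - <<'E'
from pl import *
s=arm.sense(); print('off',B.T@(s['tool_pos']-seat([0,0,0])), R.from_matrix(Rt.T@s['eef_rot']).as_rotvec(),s['wrist_torque'],B.T@s['force'])
E
```

```text
tool_pos: [0.6113, 0.1831, 0.0541]
force: [0.7, -2.9, 4.7]
grip_force: 59.7
tool_pos: [0.6114, 0.1831, 0.0539]
force: [-0.1, -7.9, 12.1]
grip_force: 60.7
tool_pos: [0.6114, 0.1831, 0.0538]
force: [-0.8, -12.2, 18.5]
grip_force: 61.6
off [ 0.0034  0.     -0.0004] [-0.     -0.0015  0.    ] [-0.9436  1.0344  0.8284] [ 1.2997  6.9696 20.9904]
```

```bash
python3 -m inch '[[0.001,0,-0.002,0,0,0,0.1],[0,0,0,0,0,0,0.1],[0,0,0,0,0,0,0.1]]'; python3 - <<'E'
from pl import *
s=arm.sense(); print('off',B.T@(s['tool_pos']-seat([0,0,0])), R.from_matrix(Rt.T@s['eef_rot']).as_rotvec(),B.T@s['wrist_torque'],B.T@s['force'])
c=cam('side'); cv2.imwrite('pics/s5.png',cv2.resize(c['image'][240:345,160:300],(800,600),interpolation=cv2.INTER_CUBIC))
E
```

```text
t: 20.42
tool_pos: [0.611, 0.1827, 0.0539]
eef_rot: [[-0.857, -0.438, -0.273], [-0.516, 0.726, 0.455], [-0.001, 0.531, -0.848]]
force: [1.9, -5.1, 6.4]
gripper_width: 0.156
grip_force: 60.0
off [ 0.0034  0.0006 -0.0002] [-0.0008 -0.0015 -0.0003] [ 0.0552  0.6745 -0.1269] [-1.1522  0.9816  8.2425]
```

View pics/s5.png

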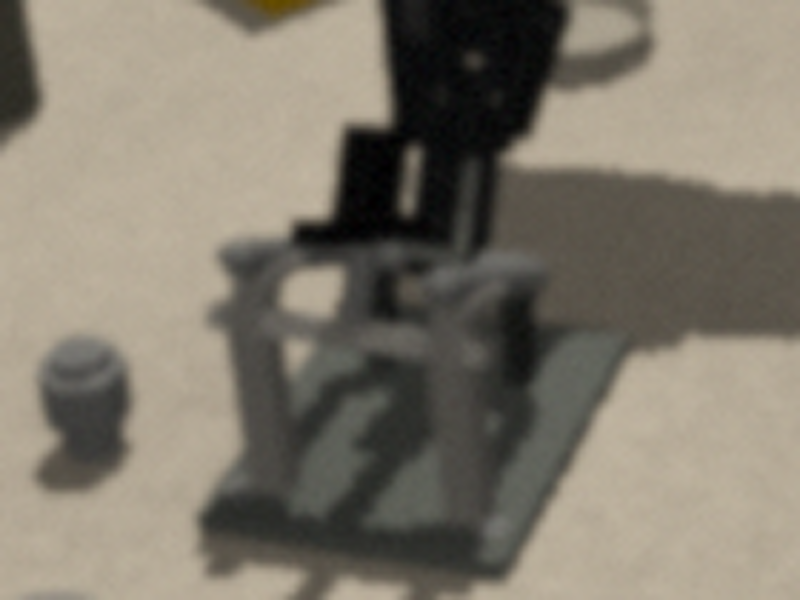

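The side view shows the legs entering both V notches, with the keeper between them. Forces are low and balanced, so I'll open slightly and back off.

```bash
python3 -m inch '[[0,0,0,0,0,0,0.18],[0,0,0,0,0,0,0.21],[0,0,0,0,0,0,0.24],[0,0,0,0,0,0,0.25]]'; python3 -m inch '[[0,0,-0.005,0,0,0,0.25],[0,0,-0.01,0,0,0,0.25],[0,0,-0.02,0,0,0,0.25],[0,0,-0.03,0,0,0,0.25],[0,0,-0.03,0,0,0,0.25],[0,0,-0.035,0,0,0,0.25],[0,0,0,0,0,0,0.3],[0,0,0,0,0,0,0.3]]'; python3 w.py w5 sleeve:.052 keeper_grip:.1275; python3 - <<'E'
from pl import *
c=cam('wrist')
names={'sleeve':[-.035,0,.052],'nl':[.0328,.035,.0944],'nr':[.0328,-.035,.0944]}
for k_,v in names.items(): print(k_,proj(c,W(v)))
E
```

```text
t: 20.98
tool_pos: [0.6097, 0.183, 0.0532]
eef_rot: [[-0.856, -0.438, -0.275], [-0.518, 0.725, 0.454], [0.0, 0.531, -0.847]]
force: [0.3, 0.0, 1.2]
gripper_width: 0.249
grip_force: 0.0
t: 21.98
tool_pos: [0.6455, 0.1236, 0.1635]
eef_rot: [[-0.856, -0.438, -0.274], [-0.517, 0.725, 0.454], [-0.0, 0.531, -0.848]]
force: [-0.5, -0.9, -0.8]
gripper_width: 0.298
grip_force: 0.0
[ 0.4889  1.0019 -1.1227  1.334   0.3189  1.3299  1.6217] [0.6455 0.1236 0.1635] [[-0.8559 -0.4383 -0.2744]
 [-0.5172  0.7254  0.4543]
 [-0.      0.5307 -0.8475]]
sleeve 0.94 [227.7 315.8] [0.61   0.1814 0.052 ]
keeper_grip 0.61 [243.7 423.4] [0.5881 0.2182 0.1275]
sleeve [[312.5708 231.2835]]
nl [[413.934  188.4661]]
nr [[407.0326 270.7709]]
```

View pics/w5.png

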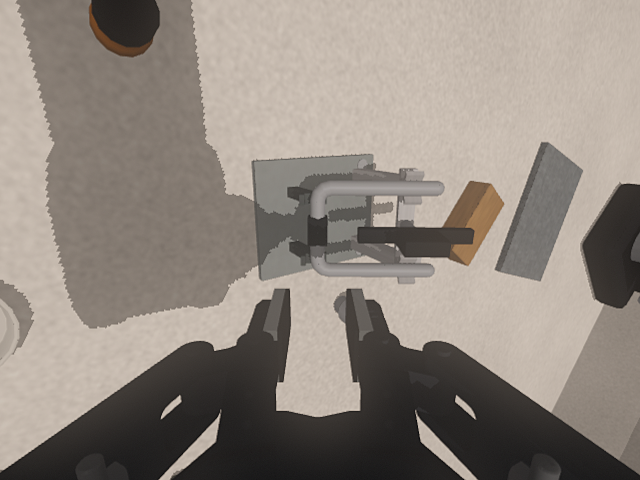

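The tube lies in both notches: sleeve at (317,230), legs at rows 188 and 270 through the V's, keeper between them. Next I'll regrip the keeper.

```bash
python3 - <<'E'
from pl import *
n=B[:,2];kk=k+B@[.0006,0,0];th=1.563
Rk=tool_from(-(B@[np.cos(th),np.sin(th),0]),-n)
plan(kk+.045*n,Rk,12)
s=arm.sense(); N=12
E
```

```text
ROW x12 [0.0046, 0.0054, 0.0037, 0.0, -0.0002, 0.1316] max shift 0.005404995601764274 deg 7.54164648625057 minz 0.16263856872270518 minrad 0.626209848119284 end [0.601  0.2004 0.166 ]
```

```bash
for i in 1 2; do python3 -m inch '[[0.0046,0.0054,0.0037,0,-0.0002,0.1316,0.45],[0.0046,0.0054,0.0037,0,-0.0002,0.1316,0.45],[0.0046,0.0054,0.0037,0,-0.0002,0.1316,0.45],[0.0046,0.0054,0.0037,0,-0.0002,0.1316,0.45],[0.0046,0.0054,0.0037,0,-0.0002,0.1316,0.45],[0.0046,0.0054,0.0037,0,-0.0002,0.1316,0.45]]'; done; python3 -m inch '[[0,0,0,0,0,0,0.45],[0,0,0,0,0,0,0.45]]'; python3 - <<'E'
from pl import *
n=B[:,2];kk=k+B@[.0006,0,0];th=1.563
Rk=tool_from(-(B@[np.cos(th),np.sin(th),0]),-n)
plan(kk-.015*n,Rk,6)
E
```

```text
t: 22.92
tool_pos: [0.6091, 0.1543, 0.1648]
eef_rot: [[-0.913, 0.303, -0.274], [0.155, 0.877, 0.455], [0.378, 0.373, -0.847]]
force: [0.8, -0.1, 0.5]
gripper_width: 0.451
grip_force: 0.0
t: 23.68
tool_pos: [0.6008, 0.2008, 0.1662]
eef_rot: [[-0.428, 0.862, -0.273], [0.732, 0.508, 0.454], [0.53, -0.006, -0.848]]
force: [0.2, -0.4, -0.3]
gripper_width: 0.453
grip_force: 0.0
t: 23.92
tool_pos: [0.6011, 0.1999, 0.1663]
eef_rot: [[-0.434, 0.859, -0.273], [0.729, 0.513, 0.454], [0.53, -0.002, -0.848]]
force: [-0.2, -0.5, -0.2]
gripper_width: 0.447
grip_force: 0.0
ROW x6 [0.0, 0.0, 0.0101, 0.0001, 0.0001, 0.0005] max shift 0.010077108650273257 deg 0.02769316569620103 minz 0.11509723011619356 minrad 0.6273263442746035 end [0.5846 0.2276 0.1151]
```

```bash
python3 -m inch '[[0,0,0.01,0,0,0,0.45],[0,0,0.01,0,0,0,0.45],[0,0,0.01,0,0,0,0.45],[0,0,0.01,0,0,0,0.45],[0,0,0.01,0,0,0,0.45],[0,0,0.01,0,0,0,0.45],[0,0,0,0,0,0,0.45]]'|egrep 'pos|force:'; python3 -m inch '[[0,0,0,0,0,0,0],[0,0,0,0,0,0,0],[0,0,0,0,0,0,0],[0,0,0,0,0,0,0]]'; python3 -m inch '[[0,0,0,0,0,0.12,0],[0,0,0,0,0,0.12,0],[0,0,0,0,0,0.12,0],[0,0,0,0,0,0,0]]'; python3 -c "
from k import *
s=arm.sense();x=B.T@s['eef_rot'][:,1];print(np.arctan2(-x[1],-x[0]), B.T@(s['tool_pos']-k),B.T@s['force'])"
```

```text
tool_pos: [0.5843, 0.2278, 0.115]
force: [0.0, 0.3, 0.3]
grip_force: 0.0
t: 25.3
tool_pos: [0.585, 0.227, 0.1161]
eef_rot: [[-0.431, 0.86, -0.272], [0.731, 0.51, 0.454], [0.529, -0.003, -0.848]]
force: [-1.8, -4.0, 5.6]
gripper_width: 0.127
grip_force: 59.4
t: 25.8
tool_pos: [0.5851, 0.227, 0.1161]
eef_rot: [[-0.101, 0.957, -0.272], [0.864, 0.22, 0.454], [0.494, -0.189, -0.849]]
force: [-2.1, -3.5, 6.6]
gripper_width: 0.123
grip_force: 59.5
1.2032148519072334 [ 0.0005 -0.0002 -0.0137] [1.8498 3.6158 6.6674]
```

```bash
for i in 1 2 3; do python3 -m inch '[[0,0,0,0,0,0.12,0],[0,0,0,0,0,0.12,0],[0,0,0,0,0,0.12,0],[0,0,0,0,0,0,0]]'|egrep 'force:|grip|t:'; done; python3 -m inch '[[0,0,0,0,0,0.08,0],[0,0,0,0,0,0,0]]'|egrep 'force:|t:';  python3 -c "
from k import *
s=arm.sense();x=B.T@s['eef_rot'][:,1];print(np.arctan2(-x[1],-x[0]), B.T@(s['tool_pos']-k),B.T@s['force'],B.T@s['wrist_torque'])"
```

```text
t: 26.3
eef_rot: [[0.242, 0.931, -0.272], [0.886, -0.098, 0.454], [0.396, -0.35, -0.849]]
force: [-1.8, -4.1, 6.1]
gripper_width: 0.125
grip_force: 59.5
t: 26.8
eef_rot: [[0.555, 0.787, -0.272], [0.795, -0.404, 0.454], [0.247, -0.467, -0.849]]
force: [-1.6, -4.4, 6.9]
gripper_width: 0.129
grip_force: 59.5
t: 27.3
eef_rot: [[0.796, 0.541, -0.272], [0.602, -0.658, 0.453], [0.067, -0.524, -0.849]]
force: [-1.0, -4.2, 4.9]
gripper_width: 0.126
grip_force: 59.5
t: 27.55
eef_rot: [[0.836, 0.476, -0.272], [0.547, -0.703, 0.454], [0.025, -0.528, -0.849]]
force: [-1.5, -4.3, 6.1]
grip_force: 59.5
0.04432100250531925 [ 0.0002 -0.0002 -0.0138] [0.7261 3.4705 6.6961] [ 0.8193  0.5243 -0.0392]
```

```bash
for i in 1 2 3; do python3 -m inch '[[0,0,0,0,0,0.03,0],[0,0,0,0,0,0,0]]'|egrep 'force:|t:';  python3 -c "
from k import *
s=arm.sense();x=B.T@s['eef_rot'][:,1];print(np.arctan2(-x[1],-x[0]), B.T@(s['tool_pos']-k),B.T@s['force'],B.T@s['wrist_torque'])"; done
```

```text
t: 27.8
eef_rot: [[0.85, 0.451, -0.272], [0.527, -0.719, 0.454], [0.009, -0.529, -0.849]]
force: [-0.6, -3.8, 5.6]
grip_force: 59.5
0.015041224768288727 [ 0.0002 -0.0002 -0.0138] [0.4511 2.4613 6.3677] [ 0.855   0.598  -0.0725]
t: 28.05
eef_rot: [[0.863, 0.426, -0.272], [0.506, -0.734, 0.453], [-0.006, -0.529, -0.849]]
force: [-0.4, -4.9, 5.0]
grip_force: 59.7
-0.014005237316151118 [ 0.0002 -0.0002 -0.0138] [-0.7086  2.905   6.3835] [0.8751 0.6652 0.4901]
t: 28.3
eef_rot: [[0.875, 0.401, -0.272], [0.484, -0.748, 0.453], [-0.021, -0.528, -0.849]]
force: [-0.6, -4.5, 5.6]
grip_force: 63.5
-0.04297157198874322 [ 0.0002 -0.0002 -0.0137] [-0.0275  2.8407  6.5929] [0.9005 0.6858 1.1132]
```

```bash
python3 -m inch '[[0,0,0,0,0,-0.035,0],[0,0,0,0,0,0,0]]'|egrep 't:|force:'; python3 -m inch '[[0,0,0,0,0,0,0.2],[0,0,0,0,0,0,0.3],[0,0,0,0,0,0,0.4],[0,0,0,0,0,0,0.4]]'|egrep 't:|force:|width'; python3 -m inch '[[0,0,-0.01,0,0,0,0.4],[0,0,-0.02,0,0,0,0.4],[0,0,-0.03,0,0,0,0.4],[0,0,-0.04,0,0,0,0.4],[0,0,-0.04,0,0,0,0.4],[0,0,-0.02,0,0,0,0.4],[0,0,0,0,0,0,0.4],[0,0,0,0,0,0,0.4]]'; python3 w.py w6; python3 - <<'E'
from pl import *
c=cam('wrist')
n=B[:,2]; q=k-.022*n
for nm,v in {'sleeve':W([-.035,0,.052]),'nl':W([.0328,.035,.0944]),'nr':W([.0328,-.035,.0944]),'bar+y':q+.045*B[:,1],'bar-y':q-.045*B[:,1]}.items(): print(nm,proj(c,v))
E
```

```text
t: 28.55
eef_rot: [[0.86, 0.431, -0.272], [0.51, -0.731, 0.454], [-0.003, -0.529, -0.849]]
force: [-1.2, -3.7, 6.2]
grip_force: 59.6
t: 29.05
eef_rot: [[0.862, 0.428, -0.272], [0.507, -0.732, 0.454], [-0.005, -0.53, -0.848]]
force: [-1.1, 0.2, 0.3]
gripper_width: 0.401
grip_force: 0.0
t: 30.05
tool_pos: [0.6279, 0.1552, 0.2508]
eef_rot: [[0.862, 0.428, -0.274], [0.508, -0.732, 0.454], [-0.006, -0.53, -0.848]]
force: [-0.2, 0.4, 0.9]
gripper_width: 0.401
grip_force: 0.0
[ 0.0477  0.686  -0.1912  1.3188 -0.3888  1.4054 -1.0402] [0.6279 0.1552 0.2508] [[ 0.8615  0.4277 -0.2735]
 [ 0.5077 -0.7321  0.4542]
 [-0.006  -0.5302 -0.8479]]
sleeve [[401.6912 212.223 ]]
nl [[319.5708 247.4117]]
nr [[318.6729 176.9558]]
bar+y [[319.7855 263.0457]]
bar-y [[318.5772 168.1245]]
```

View pics/w6.png

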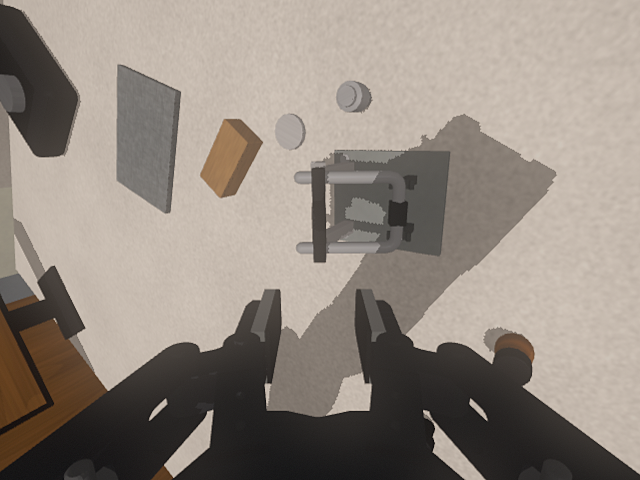

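The keeper bar lies fully across both legs, from (319,168) to (319,263) as predicted. The sleeve sits at (398,213) on the ledges and the hand is clear, so I'll hand in.

```bash
python3 -c "
from plant import arm
print(arm.finish_job())"
```

```text
the job is handed in; nothing more can be done
None
```

The U-tube lies on the rest with both legs in the notches and its sleeve on the ledges, the keeper is turned back to its stop across both legs, and I handed the job in with the gripper clear after about 30 s.

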